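# Ballast the antenna stand and thread its whip rod

### The arm

A 6-joint arm with a two-finger parallel gripper is mounted at the origin on the work surface. World frame = base frame: x ahead of the robot, y to its left, z up, the work surface at z = 0. Lengths are in m, angles in rad, forces in N, time in s.
With the tool pointing down it reaches from about 0.35 to 0.775 m from the base axis. Payload 5.5 kg.
Tool frame: the origin (TCP) lies at the very end of the fingers, on their centre line; the grasp point (between the pads) lies 19 mm behind it; z points along the fingers, y is the line along which they close (so a half turn about z gives the same grasp; the last joint's range is limited). The gripper opens to 85 mm and grips with 20 to 120 N. Pads are 22 mm wide; open, the fingers measure 114 mm over their backs; the gripper's body (76 mm by 85 mm) begins 54 mm behind the grasp point. The pads swing forward as they close: fully open they stand 13 mm farther back than shut.
Start: joints at [-1.463, 0.313, 0.046, 1.304, 0, 1.431], TCP at [0.141, -0.557, 0.231] pointing down, gripper open.
Joint ranges: [-2.76, 2.76], [-0.86, 1.69], [-1.03, 1.26], [-2.2, 2.34], [-1.47, 1.5], [-3.14, 3.14]. Speed limits (rad/s): [2.57, 2.57, 3.14, 3.14, 3.14, 3.14].

### API

Orientations are given as a unit quaternion [w, x, y, z].
In Python, from workcell import env, cams, ticket, spotter gives the robot as it stands.
- The arm moves only by the tool jog_arm, never from a script. Its argument "increments" is a list that holds one entry, the list of rows, each a list of 7 numbers: the shift along the tool's x, y, z in units of 0.25 m (1.0 is 0.25 m), then the turn, a rotation vector about the tool's x, y, z in units of 180 degrees (1.0 is 180 degrees), then the closure in counts, from 0 (fully open) to 255 (shut). A call has 1 to 20 rows; each row shifts and turns the commanded pose from where the row before left it, along the tool's axes as they then stand; what a row does not reach is not made up. A row lasts 1/10 s, in which the tool goes at most 50 mm and 8.59 degrees, less where a joint would pass 70% of its speed; a pose out of reach is approached as far as the arm can. A call with a number of a shift or a turn outside -1 to 1 is refused whole. A call with a gripper value outside its range is refused whole. The fingers move at their own pace and stop on an object; "force" is the grip in N (left out, the last holds). Time passes only in rows, so rows that do not move let the fingers close. It gives the time, the measured TCP pose, the force, the opening and the grip force at its end, in the units of the state.
- env.get_state(): the state, without advancing time (a new reading comes with each control period).
- cams.read_camera(name): name is "scene" or "top"; returns a dict with "pixels" (420x560x3 uint8, red, green, blue), "fx", "fy", "cx", "cy" (pixels), "xyz" and "attitude" of the camera in the world. Camera axes: x right, y down, z forward; pixel columns grow to the right and rows downward; lengths in m; the calibration is good to about 2 mm. A picture is of the moment at which its call begins. There is no depth.
- ticket.hand_in(): hands the job in; it is judged then, once.
Trained networks look in the newest picture that a camera, given by its name, has taken for a name from the list of things; names that differ only in an ending like _2 or _b are one class to them, and where a whole thing is asked for, a point or a joint stands for the part that bears it (a point fixed in the world has none). Each returns a list of dicts, best first, with "conf" (0 to 1); they miss things now and then, are a little off and sometimes report something else, mostly with a low value. They report only what shows in the picture. A call takes as long as a camera call. They do not tell look-alikes from the thing itself.
- spotter.find_in(target, camera): "uv" ([column, row] in pixels, amid what is visible of it).
- spotter.cut_out(target, camera): "region" (420x560 bool, what is visible of it) and "uv" ([column, row] in pixels, amid what is visible of it).
- spotter.landmark_of(target, camera): "uv" ([column, row] in pixels: a listed point, or the origin of a listed thing).
The state is a dict: "clock": time; "joint_pos": joint angles; "qvel": joint speeds; "tau": joint torques, N m; "tcp_pos": TCP position; "orientation": TCP orientation; "wrist_force": force on the tool from outside, world axes, zero at the start; "ft_torque": the same for the moment, N m; "finger_gap": finger opening in m; "grip_force": force on a finger pad.
Only numpy, scipy, OpenCV 4.12 (cv2) and the standard library are available. Lean on these libraries where they do the work, as an engineer would, in place of code of your own. Each camera call takes 0.05 s, during which the arm holds its last target. There are 200 camera calls.

### The job

Set up the tabletop antenna stand: first lift the bar of its hinged loading tray until all four dark steel slugs have slid off into the ballast box, and leave the tray tilted until they all lie there; only then take the whip rod by its black knob out of the wooden holder and thread it, foot first, down through the upper guide bushing and on through the lower one. Finish while still holding the rod in the gripper, upright and spanning both bushings, with its foot hanging about half-way between the underside of the lower bushing and the base plate, so that the clamps could be tightened. Leave everything else on the desk where it stands.

Things in the scene. Friction and masses are not known exactly. Their poses are not given: they have to be found in the camera images.
- tray_bar (a point): Middle of the loading tray's lifting bar: a bare steel bar, round, diameter 10, 92 long, level, along the stand's x axis, at the tray's outer (-y) end; 40 clear of the tray's end wall, 72 above the table while the tray lies level. It rises with the tray on an arc of radius 162 about tray_hinge. Axes as the tray's (level tray: same as stand's).
- tray_hinge (a point): Middle of the tray's hinge line, on the edge of the ballast box, 62 above the table. The hinge runs along the stand's x axis. The aluminium tray (inner floor 88 wide, reaching 116 out to the stand's -y, side walls 20 high) is open at this edge, towards the box.
- tray (a joint): Tilt of the loading tray in rad: 0 level (start), grows as the bar is lifted, stop at 1.15. A stiff hinge: the tray stays where it is left; lifting takes 3 to 8 N at the bar. The slugs slide off somewhere between 0.5 and 0.9 rad.
- stand: The antenna stand, fixed to the table. Origin at table level; along its y axis stand, from -y to +y: lifting bar (y = -220), tray, ballast box (y about 0), guide bushings (y = +105), square aluminium mast (y = 148 to 168, 136 high). Dark steel base plate 130 x 380, its top 8 above the table. The axes are the world's turned by its yaw (within 0.25 rad).
- box_floor (a point): Centre of the ballast box's inner floor, 12 above the table. Open grey box, inside 102 (stand x) x 92 (stand y), rim 52 above the table on the tray's side, sides and back raised to 70 and 86.
- upper_bushing (a point): Centre of the mouth (top face) of the upper guide bushing: a white plastic block 50 x 50, 15 thick, with an upright through-hole of diameter 15, chamfered 3 at the mouth. 125 above the table. z up.
- lower_bushing (a point): Centre of the mouth (top face) of the lower guide bushing, the same block, exactly below the upper one: top face 78, underside 63 above the table. z up.
- rod_foot (a point): Lower end of the whip rod, on its axis: a straight steel rod of diameter 12, 130 long below the knob, foot tapered over the last 4. z runs up the rod to the knob.
- rod_knob (a point): Centre of the black knob on top of the whip rod (cylinder, diameter 22, 40 high, thin steel band round its middle), 150 above the foot along the rod. Rod and knob weigh about 0.13 kg. Grasp it here from above.
- holder: Wooden block 64 x 64 x 50, fixed to the table, in which the rod stands upright at the start, in a hole of diameter 15 and 45 deep at its centre (the foot stands 5 above the table). Origin at the centre of its underside. It stands left (+y) of the stand, and may have changed places with the pen cup.
- pencup: Bystander: grey pen cup, diameter 76, 90 high, pens up to 122 high. Origin at the centre of its underside.
- mouse: Bystander: black computer mouse, 104 x 60, 36 high. Origin at the centre of its underside.
- meter: Bystander: black multimeter lying on its back, 150 x 78 x 36. Origin at the centre of its underside.
- tape: Bystander: roll of black tape lying flat, diameter 90, 20 high. Origin at the centre of its underside.
- driver: Bystander: screwdriver lying on the table, about 200 long, roughly along world y. Origin on its underside.
- mug: Bystander: white mug, diameter 80, 90 high. Origin at the centre of its underside.
- slug1_center (a point): Centre of a dark steel ballast slug: disc of diameter 24, 14 high, about 50 g; the four lie flat on the loading tray at the start.
- slug2_center (a point): Centre of a dark steel ballast slug: disc of diameter 24, 14 high, about 50 g; the four lie flat on the loading tray at the start.
- slug3_center (a point): Centre of a dark steel ballast slug: disc of diameter 24, 14 high, about 50 g; the four lie flat on the loading tray at the start.
- slug4_center (a point): Centre of a dark steel ballast slug: disc of diameter 24, 14 high, about 50 g; the four lie flat on the loading tray at the start.
There are look-alikes about, which are no part of the job. Several things look just like the part that bears rod_foot: the one meant starts farthest to the robot's left.

How it is judged:
On the way, in this order (a step that is already met when the one before it is completed fails the run):
1. all four slugs lie in the ballast box while the tray is still tilted (x of slug1_center in the frame of box_floor between -0.052 and 0.052 m and y of slug1_center in the frame of box_floor between -0.047 and 0.047 m and z of each of slug1_center, slug2_center, slug3_center, slug4_center in the frame of box_floor below 0.04 m and x of slug2_center in the frame of box_floor between -0.052 and 0.052 m and y of slug2_center in the frame of box_floor between -0.047 and 0.047 m and x of slug3_center in the frame of box_floor between -0.052 and 0.052 m and y of slug3_center in the frame of box_floor between -0.047 and 0.047 m and x of slug4_center in the frame of box_floor between -0.052 and 0.052 m and y of slug4_center in the frame of box_floor between -0.047 and 0.047 m and value of joint tray above 0.3 rad), for 0.1 s.
2. the rod's foot is through the upper bushing (z of rod_foot in the frame of upper_bushing below -0.016 m and horizontal distance between rod_foot and upper_bushing below 0.008 m and angle between rod_foot's own z axis and vertical below 0.2 rad), for 0.05 s.
At the end, for the whole second after the job is handed in: All four slugs lie in the ballast box; the gripper still grips the upright rod (within 0.12 rad), which passes through both bushings, its foot at least 9 mm below the lower bushing and at least 9 mm above the base plate; no bystander was moved more than 30 mm (x of slug1_center in the frame of box_floor between -0.052 and 0.052 m and y of slug1_center in the frame of box_floor between -0.047 and 0.047 m and z of each of slug1_center, slug2_center, slug3_center, slug4_center in the frame of box_floor below 0.04 m and x of slug2_center in the frame of box_floor between -0.052 and 0.052 m and y of slug2_center in the frame of box_floor between -0.047 and 0.047 m and x of slug3_center in the frame of box_floor between -0.052 and 0.052 m and y of slug3_center in the frame of box_floor between -0.047 and 0.047 m and x of slug4_center in the frame of box_floor between -0.052 and 0.052 m and y of slug4_center in the frame of box_floor between -0.047 and 0.047 m and z of rod_foot in the frame of lower_bushing between -0.061 and -0.024 m and horizontal distance between rod_foot and lower_bushing below 0.007 m and horizontal distance between rod_knob and upper_bushing below 0.012 m and angle between rod_foot's own z axis and vertical below 0.12 rad and contact force between the fingers and whip above 1 N); the arm keeps its last pose, push and grip.
It fails at once if a bystander is moved more than 30 mm (distance of any of pencup, mouse, meter, tape, driver, mug from where it was at the start of the episode above 0.03 m).
It also fails if it takes over 64 s, if anything falls off the work surface, if the arm or the gripper's body presses on something with over 40 N, if the wrist force passes 120 N, or if a joint passes its speed limit or range.

## Working session

There is one attempt and no reset: what is moved stays moved. The work goes in short steps, Python scripts to look and compute and a tool call to move; the robot and the scene stay as the last step left them, time stands still between calls to the robot, and variables do not carry over. Pictures are saved under pics/ and viewed, at most 10 in all, crops included, and the job is handed in when it is done.

Besides the shell and the picture viewer there is one more tool, called after "Call:" as name([rows], argument=value, ...), one row to a line, values as JSON. jog_arm: Moves the arm, as the interface text tells. Shifts and turns lie within -1 to 1; 1 stands for 0.25 m of shift or 180 degrees of turn. Its arguments: {"type":"object","properties":{"increments":{"type":"array"},"force":{"type":"number"}},"required":["increments"]}

```bash
mkdir -p pics
cat > h.py <<'E'
import numpy as np, cv2
from scipy.spatial.transform import Rotation as R
from workcell import env, cams, ticket, spotter
def q2R(q): return R.from_quat([q[1],q[2],q[3],q[0]]).as_matrix()
def cam(n,save=None):
    c=cams.read_camera(n)
    if save: cv2.imwrite('pics/'+save,cv2.cvtColor(c['pixels'],cv2.COLOR_RGB2BGR))
    return c
def M(c):
    a=np.array(c['attitude'],float); return a if a.shape==(3,3) else q2R(a)
def ray(c,uv):
    d=M(c)@np.array([(uv[0]-c['cx'])/c['fx'],(uv[1]-c['cy'])/c['fy'],1.]); return np.array(c['xyz'],float),d
def atz(c,uv,z):
    o,d=ray(c,uv); return o+d*(z-o[2])/d[2]
def proj(c,p):
    q=M(c).T@(np.array(p,float)-np.array(c['xyz'],float)); return np.array([c['fx']*q[0]/q[2]+c['cx'],c['fy']*q[1]/q[2]+c['cy']])
def tri(c1,u1,c2,u2):
    A=np.zeros((3,3));b=np.zeros(3);L=[]
    for c,u in((c1,u1),(c2,u2)):
        o,d=ray(c,u);d=d/np.linalg.norm(d);P=np.eye(3)-np.outer(d,d);A+=P;b+=P@o;L.append((o,P))
    p=np.linalg.solve(A,b);return p,[round(float(np.linalg.norm(P@(p-o)))*1000,1) for o,P in L]
E
python3 - <<'E'
from h import *
np.set_printoptions(precision=3,suppress=True)
Z=dict(tray_bar=.072,tray_hinge=.062,stand=0,box_floor=.012,upper_bushing=.125,lower_bushing=.078,rod_foot=.005,rod_knob=.155,holder=0,pencup=0,mouse=0,meter=0,tape=0,driver=0,mug=0,slug1_center=.07)
for n in('scene','top'):
    c=cam(n,n+'0.png'); print(n,np.array(c['xyz']),c['attitude'],c['fx'],c['cx'],c['cy'])
    for t,z in Z.items():
        print(t,[(round(d['conf'],2),np.round(d['uv']).astype(int).tolist(),atz(c,d['uv'],z)[:2].round(3).tolist()) for d in spotter.landmark_of(t,n)[:5]])
print(env.get_state())
E
```

```text
scene [1.243 0.093 0.842] [-0.254  0.629  0.676 -0.287] 451.0963012792174 279.1017978926397 203.5192205489178
tray_bar [(0.9, [177, 214], [0.526, -0.221])]
tray_hinge [(0.75, [239, 228], [0.553, -0.07])]
stand [(0.56, [263, 253], [0.572, -0.013])]
box_floor [(0.55, [261, 250], [0.572, -0.019])]
upper_bushing [(0.76, [305, 225], [0.591, 0.084]), (0.65, [223, 217], [0.579, -0.096])]
lower_bushing []
rod_foot [(0.81, [304, 189], [0.35, 0.074]), (0.78, [369, 257], [0.571, 0.235])]
rod_knob [(0.85, [306, 144], [0.346, 0.077]), (0.78, [379, 213], [0.574, 0.237]), (0.69, [157, 314], [0.843, -0.164])]
holder [(0.8, [401, 212], [0.416, 0.327])]
pencup [(0.67, [410, 266], [0.587, 0.329])]
mouse [(0.66, [167, 179], [0.325, -0.312])]
meter [(0.68, [349, 183], [0.314, 0.198]), (0.17, [412, 169], [0.243, 0.376])]
tape [(0.97, [357, 327], [0.755, 0.201])]
driver [(0.66, [234, 314], [0.74, -0.058])]
mug [(0.55, [158, 311], [0.746, -0.222])]
slug1_center [(0.47, [224, 220], [0.535, -0.107])]
top [0.369 0.024 1.21 ] [ 0.04  -0.702  0.709 -0.057] 416.1620050859118 273.90339476271225 211.2343229508002
t
[... 1043 characters left out ...]
135], [0.767, 0.206]), (0.31, [146, 250], [0.426, 0.365])]
driver [(0.82, [290, 148], [0.727, -0.056]), (0.49, [326, 214], [0.525, -0.16])]
mug [(0.83, [344, 147], [0.729, -0.219])]
slug1_center [(0.51, [308, 214], [0.519, -0.097])]
{'clock': 1.7, 'joint_pos': array([-1.463,  0.313,  0.046,  1.304, -0.   ,  1.431]), 'qvel': array([ 0.001, -0.001,  0.001, -0.001, -0.   ,  0.   ]), 'tau': array([  0.002, -48.046,  29.881,   0.   ,  -0.   ,   0.   ]), 'tcp_pos': array([ 0.141, -0.557,  0.231]), 'orientation': array([ 0.   ,  0.992,  0.124, -0.   ]), 'wrist_force': array([-0.659, -0.38 , -0.346]), 'ft_torque': array([ 0.02 , -0.036, -0.011]), 'grip_force': 0.0, 'finger_gap': 0.08557761135378605}
```

View pics/scene0.png

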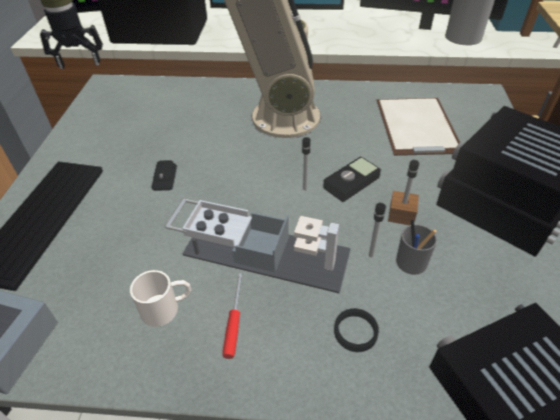

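View pics/top0.png

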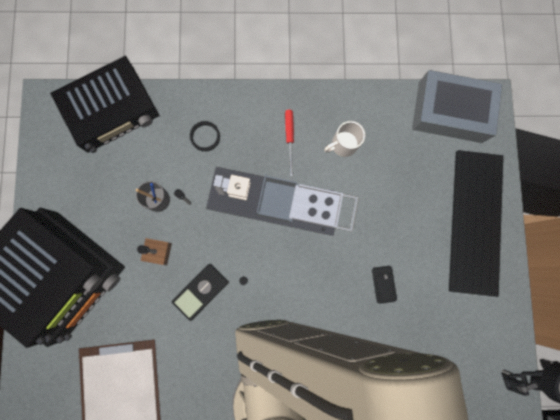

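The scene view shows the stand with its lifting bar at about (177,214), the tray with 4 slugs at about (212,222) and the bushings at about (307,225). The holder with its rod is at (404,205), and the pen cup is at (415,250). Two decoy rods stand free at (305,150) and (379,215). The top view agrees, with the bar at (351,212), bushing hole at (238,186) and holder at (155,250).

Run:
```python
from h import *
from scipy.optimize import least_squares
S=cam('scene');T=cam('top')
pts=dict(tray_bar=(0,-.220,.072),tray_hinge=(0,-.058,.062),upper_bushing=(0,.105,.125),box_floor=(0,0,.012))
obs=[]
for c,n in((S,'scene'),(T,'top')):
    for t in pts:
        for d in spotter.landmark_of(t,n)[:1]: obs.append((c,t,d['uv']))
def w(p,q):
    c,s=np.cos(p[2]),np.sin(p[2]);return np.array([p[0]+c*q[0]-s*q[1],p[1]+s*q[0]+c*q[1],q[2]])
f=lambda p:np.concatenate([proj(c,w(p,pts[t]))-uv for c,t,uv in obs])
r=least_squares(f,[.57,-.01,-.2],loss='soft_l1');p=r.x;print(p)
for (c,t,uv),e in zip(obs,f(p).reshape(-1,2)):print(t,e.round(1))
for t in pts: print(t,w(p,pts[t]).round(4))
tiles=[]
def tile(c,o,k=8):
    im=cv2.cvtColor(c['pixels'],cv2.COLOR_RGB2BGR)[o[1]:o[1]+36,o[0]:o[0]+48]
    im=cv2.resize(im,None,fx=k,fy=k,interpolation=cv2.INTER_NEAREST)
    for i in range(0,48,10):cv2.line(im,(i*k,0),(i*k,6),(0,0,255),2)
    for i in range(0,36,10):cv2.line(im,(0,i*k),(6,i*k),(0,0,255),2)
    q=proj(c,w(p,pts['upper_bushing']));cv2.circle(im,tuple(int((q[j]-o[j]+.5)*k) for j in(0,1)),3,(0,255,0),-1)
    q=proj(c,w(p,pts['tray_bar']));cv2.circle(im,tuple(int((q[j]-o[j]+.5)*k) for j in(0,1)),3,(0,255,0),-1)
    return im
a=np.vstack([np.hstack([tile(S,(285,210)),tile(T,(215,170))]),np.hstack([tile(S,(160,195)),tile(T,(325,190))])])
cv2.imwrite('pics/z.png',a)
# knob of the rod in the holder
for c,n in((S,'scene'),(T,'top')):
    for t in('rod_knob','rod_foot','holder'):
        print(n,t,[(round(d['conf'],2),d['uv']) for d in spotter.landmark_of(t,n)])
    print([(round(d['conf'],2),d['uv'],int(d['region'].sum())) for d in spotter.cut_out('rod_knob',n)])
```

```text
[ 0.56655472 -0.01132051 -0.23719028]
tray_bar [-0.1 -0.4]
tray_hinge [ 1.  -4.3]
upper_bushing [1.9 2.7]
box_floor [3.  3.4]
tray_bar [ 1.2 -0.8]
tray_hinge [3.5 1. ]
upper_bushing [3.2 0.9]
box_floor [ 0.4 -0.6]
tray_bar [ 0.5149 -0.2252  0.072 ]
tray_hinge [ 0.5529 -0.0677  0.062 ]
upper_bushing [0.5912 0.0907 0.125 ]
box_floor [ 0.5666 -0.0113  0.012 ]
scene rod_knob [(0.79, [384.3, 215.4]), (0.69, [413.1, 172.3]), (0.61, [304.9, 144.3])]
scene rod_foot [(0.84, [368.4, 259.0]), (0.63, [304.8, 186.9])]
scene holder [(0.65, [401.4, 216.6]), (0.65, [261.0, 246.9])]
[(0.59, [379.4, 223.2], 322), (0.52, [304.9, 151.6], 290), (0.51, [408.7, 176.2], 289), (0.29, [156.8, 297.2], 2150)]
top rod_knob [(0.71, [145.1, 250.0]), (0.63, [176.2, 191.8]), (0.48, [249.7, 278.8])]
top rod_foot [(0.69, [188.7, 205.8]), (0.25, [381.5, 284.9])]
top holder [(0.8, [158.2, 252.3])]
[]
```

View pics/z.png

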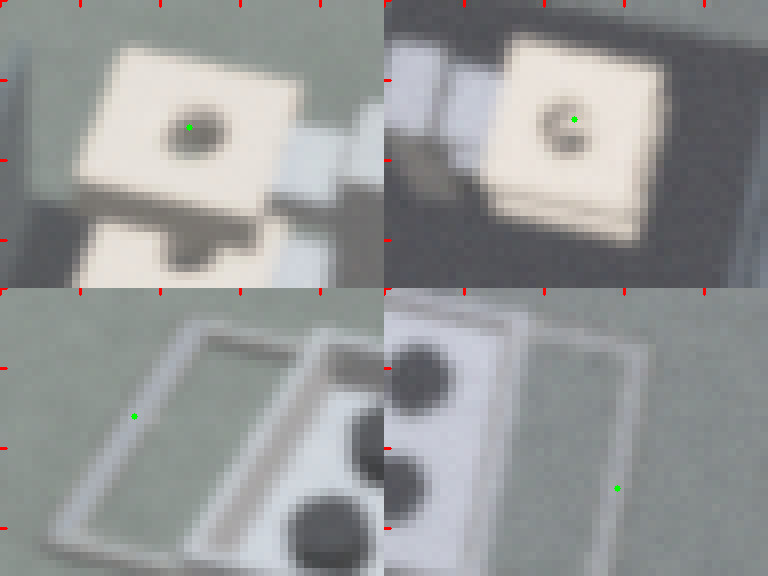

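The tiles show the hole mouth at scene (309.0,225.9) and top (237.1,185.5). The bar's ends are at scene (167,225.4) and (183.9,198.8), and its +x end is at top (356.9,196.6). The network fit is a few pixels off, so I'll refit on these points.

Run:
```python
from h import *
from scipy.optimize import least_squares
S=cam('scene');T=cam('top')
obs=[(S,(0,.105,.125),(309.0,225.9)),(T,(0,.105,.125),(237.1,185.5)),(S,(.046,-.22,.072),(167,225.4)),(S,(-.046,-.22,.072),(183.9,198.8)),(T,(.046,-.22,.072),(356.9,196.6))]
def w(p,q):
    c,s=np.cos(p[2]),np.sin(p[2]);return np.array([p[0]+c*q[0]-s*q[1],p[1]+s*q[0]+c*q[1],q[2]])
f=lambda p:np.concatenate([proj(c,w(p,q))-uv for c,q,uv in obs])
p=least_squares(f,[.57,-.01,-.2]).x;print(p,f(p).reshape(-1,2).round(1).tolist())
for q in((0,-.22,.072),(0,.105,.125),(0,0,0)):print(q,w(p,q).round(4))
print('hole',atz(S,(309,225.9),.125),atz(T,(237.1,185.5),.125),tri(S,(309,225.9),T,(237.1,185.5)))
for c in(S,T):
    for uv in [o[2] for o in obs if o[0] is c]: print(atz(c,uv,.072 if uv[0]<200 or uv[0]>320 else .125).round(4))
# knob near holder: dark pixels
for c,(u0,v0,u1,v1) in((S,(404,156,422,184)),(T,(132,240,154,260))):
    g=cv2.cvtColor(c['pixels'],cv2.COLOR_RGB2GRAY)[v0:v1,u0:u1];m=g<60
    ys,xs=np.nonzero(m);print(m.sum(),xs.min()+u0,xs.max()+u0,ys.min()+v0,ys.max()+v0,xs.mean()+u0,ys.mean()+v0)
    k=(xs.mean()+u0,ys.mean()+v0);print(atz(c,k,.155))
    print(g[::2,::1][:14])
```

```text
[ 0.56723327 -0.01018302 -0.21739884] [[-0.1, -0.9], [0.6, -0.6], [0.0, 0.3], [0.4, 0.2], [-0.4, 0.2]]
(0, -0.22, 0.072) [ 0.5198 -0.225   0.072 ]
(0, 0.105, 0.125) [0.5899 0.0923 0.125 ]
(0, 0, 0) [ 0.5672 -0.0102  0.    ]
hole [0.59235204 0.0925952  0.125     ] [0.58823239 0.09405379 0.125     ] (array([0.58899803, 0.09343751, 0.12140429]), [0.8, 0.8])
[0.5924 0.0926 0.125 ]
[ 0.5636 -0.2353  0.072 ]
[ 0.4742 -0.2162  0.072 ]
[0.5882 0.0941 0.125 ]
[ 0.5652 -0.236   0.072 ]
81 408 417 161 176 412.5925925925926 168.11111111111111
[0.42369073 0.32607173 0.155     ]
[[138 135 134 136 138 139 139 138 139 139 141 139 145 145 146 143 143 145]
 [143 143 144 141 146 146 146 144 141 137 136 141 143 146 145 145 142 143]
 [146 145 144 142 146 139 125 102  84  74  78  81  92 105 126 141 142 142]
 [145 143 143 143 135 113  77  60  56  57  56  58  58  66  88 120 140 143]
 [146 147 146 144 128  96  61  53  56  55  56  55  56  58  77 111 138 141]
 [146 148 148 144 119  74  55  51  51  52  51  49  52  63  91 126 140 142]
 [147 147 145 134 104  70  53  48  50  52  49  51  53  76 113 138 145 145]
 [1
[... 845 characters left out ...]
2 114 106  98 102 102 105 104
  105 104 104 101]
 [132 132 130 132 127 111  85  64  54  54  54  59  54  57  66  74  81  93
  100 103 102 100]
 [132 132 128 124 112  82  58  49  47  46  50  48  46  45  45  55  59  74
   87  93  92  89]
 [128 128 129 128 114  87  57  47  50  49  52  51  44  44  46  55  53  64
   69  74  72  73]
 [131 131 130 133 130 115  90  67  55  54  54  54  55  59  54  60  78  89
   89  83  79  74]
 [131 129 130 134 133 130 127 122 123 109 100  98  94  93  95 100 107 105
  102 102  92  85]
 [131 129 131 133 132 134 134 131 131 122 113 111 111 112 110 114 111 110
  111 111 108 109]
 [133 131 130 131 132 131 134 130 122 113 107 104 108 109 110 114 110 110
  116 111 112 114]]
```

```bash
cat >> h.py <<'E'
def plan(p0,Rm0,way,g):
    """way: list of (target xyz, tool yaw change about tool z [deg], rows) -> prints rows"""
    P=np.array(p0,float);Rm=np.array(Rm0);out=[]
    for t,dy,n in way:
        st=(np.array(t)-P)/n
        for i in range(n):
            s=Rm.T@(np.array(t)-st*(n-1-i)-P); s=np.round(s/.25,3); r=round(dy/n/180,4)
            P=P+Rm@(s*.25); Rm=Rm@R.from_rotvec([0,0,np.pi*r]).as_matrix()
            out.append([float(x)+0. for x in s]+[0,0,r,g])
    print(str(out).replace(' ',''),P.round(4),'yaw',np.degrees(np.arctan2(Rm[1,0],Rm[0,0])).round(1),'toolx',Rm[:,0].round(3))
def now():
    s=env.get_state();print(s['clock'],s['tcp_pos'].round(4),s['orientation'].round(4),s['wrist_force'].round(1),s['finger_gap'],s['grip_force'],s['joint_pos'].round(2));return s['tcp_pos'],q2R(s['orientation'])
E
python3 - <<'E'
from h import *
p,Rm=now()
plan(p,Rm,[((.520,-.225,.20),-153.3,20)],130)
E
```

```text
2.7 [ 0.141  -0.5575  0.2313] [0.     0.9923 0.1236 0.    ] [ 0.3 -0.4 -1. ] 0.08553534338033623 0.0 [-1.46  0.31  0.05  1.3   0.    1.43]
[[0.09,-0.046,0.006,0,0,-0.0426,130],[0.095,-0.033,0.007,0,0,-0.0426,130],[0.099,-0.021,0.006,0,0,-0.0426,130],[0.1,-0.007,0.006,0,0,-0.0426,130],[0.101,0.006,0.006,0,0,-0.0426,130],[0.099,0.02,0.007,0,0,-0.0426,130],[0.095,0.033,0.006,0,0,-0.0426,130],[0.09,0.045,0.006,0,0,-0.0426,130],[0.084,0.057,0.006,0,0,-0.0426,130],[0.075,0.067,0.007,0,0,-0.0426,130],[0.065,0.077,0.006,0,0,-0.0426,130],[0.055,0.085,0.006,0,0,-0.0426,130],[0.042,0.091,0.006,0,0,-0.0426,130],[0.03,0.096,0.007,0,0,-0.0426,130],[0.017,0.1,0.006,0,0,-0.0426,130],[0.004,0.1,0.006,0,0,-0.0426,130],[-0.01,0.101,0.006,0,0,-0.0426,130],[-0.023,0.098,0.007,0,0,-0.0426,130],[-0.036,0.094,0.006,0,0,-0.0426,130],[-0.048,0.089,0.006,0,0,-0.0426,130]] [ 0.5199 -0.2249  0.2001] yaw 167.6 toolx [-0.977  0.216 -0.   ]
```

Call:
jog_arm([
  [[0.09,-0.046,0.006,0,0,-0.0426,130],[0.095,-0.033,0.007,0,0,-0.0426,130],[0.099,-0.021,0.006,0,0,-0.0426,130],[0.1,-0.007,0.006,0,0,-0.0426,130],[0.101,0.006,0.006,0,0,-0.0426,130],[0.099,0.02,0.007,0,0,-0.0426,130],[0.095,0.033,0.006,0,0,-0.0426,130],[0.09,0.045,0.006,0,0,-0.0426,130],[0.084,0.057,0.006,0,0,-0.0426,130],[0.075,0.067,0.007,0,0,-0.0426,130],[0.065,0.077,0.006,0,0,-0.0426,130],[0.055,0.085,0.006,0,0,-0.0426,130],[0.042,0.091,0.006,0,0,-0.0426,130],[0.03,0.096,0.007,0,0,-0.0426,130],[0.017,0.1,0.006,0,0,-0.0426,130],[0.004,0.1,0.006,0,0,-0.0426,130],[-0.01,0.101,0.006,0,0,-0.0426,130],[-0.023,0.098,0.007,0,0,-0.0426,130],[-0.036,0.094,0.006,0,0,-0.0426,130],[-0.048,0.089,0.006,0,0,-0.0426,130]],
], force=30)

```text
clock: 4.7
tcp_pos: [0.5207, -0.2241, 0.2]
orientation: [0.0, 0.106, 0.994, -0.0]
wrist_force: [-0.6, -0.4, 0.0]
finger_gap: 0.0421
grip_force: 0.0
```

Call:
jog_arm([
  [[0,0,0.08,0,0,0,150],[0,0,0.1,0,0,0,150],[0,0,0.1,0,0,0,150],[0,0,0.1,0,0,0,150],[0,0,0.1,0,0,0,150],[0,0,0.1,0,0,0,150],[0,0,0,0,0,0,150]],
])

```text
clock: 5.4
tcp_pos: [0.5174, -0.2233, 0.0517]
orientation: [-0.003, 0.108, 0.994, 0.001]
wrist_force: [-0.1, 0.8, -0.1]
finger_gap: 0.035
grip_force: 0.0
```

Run:
```python
from h import *
now()
S=cam('scene');T=cam('top')
a=[cv2.resize(cv2.cvtColor(c['pixels'],cv2.COLOR_RGB2BGR)[v:v+90,u:u+120],None,fx=3.3,fy=3.3,interpolation=cv2.INTER_CUBIC) for c,u,v in((S,125,155),(T,290,160))]
cv2.imwrite('pics/b.png',np.hstack(a))
```

```text
5.4 [ 0.5174 -0.2233  0.0517] [-0.003   0.1084  0.9941  0.0014] [-0.1  0.8 -0.1] 0.034982828804386135 0.0 [-0.55  0.41 -0.27  0.89 -0.   -0.33]
```

View pics/b.png

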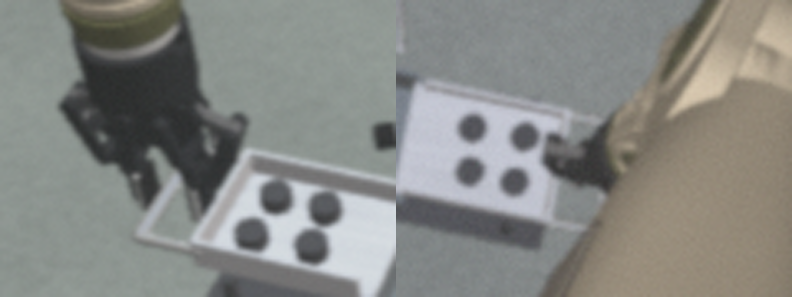

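The fingers straddle the bar, clear of the tray's end wall at left-panel (215,195). I'll close on it.

Call:
jog_arm([
  [[0,0,0,0,0,0,255],[0,0,0,0,0,0,255],[0,0,0,0,0,0,255],[0,0,0,0,0,0,255],[0,0,0,0,0,0,255]],
], force=40)

```text
clock: 6.0
tcp_pos: [0.5208, -0.2269, 0.0569]
orientation: [0.001, 0.109, 0.994, -0.002]
wrist_force: [-1.8, -4.7, 1.9]
finger_gap: 0.0088
grip_force: 39.0
```

Gripped at a gap of about 9–10 mm. Now I'll lift along the arc.

Call:
jog_arm([
  [[0.0035,-0.032,0,0,0,0,255],[0.0035,0,-0.032,0,0,0,255]],
])

```text
clock: 6.2
tcp_pos: [0.5206, -0.2266, 0.0633]
orientation: [0.004, 0.106, 0.994, 0.007]
wrist_force: [18.2, 21.2, -7.4]
finger_gap: 0.0084
grip_force: 39.3
```

The columns were mixed up in that call: the lift went partly along -y. I'll correct that and continue.

Call:
jog_arm([
  [[-0.007,0.039,0,0,0,0,255],[0,0,-0.032,0,0,0,255],[0,0.007,-0.032,0,0,0,255],[0,0.007,-0.032,0,0,0,255],[0,0.01,-0.031,0,0,0,255],[0,0.01,-0.031,0,0,0,255],[0,0.013,-0.03,0,0,0,255],[0,0.013,-0.03,0,0,0,255],[0,0,0,0,0,0,255]],
])

```text
clock: 7.1
tcp_pos: [0.5244, -0.2111, 0.1199]
orientation: [0.001, 0.109, 0.994, -0.003]
wrist_force: [-1.7, -7.1, 3.1]
finger_gap: 0.0083
grip_force: 39.5
```

Call:
jog_arm([
  [[0,0.016,-0.028,0,0,0,255],[0,0.016,-0.028,0,0,0,255],[0,0.019,-0.027,0,0,0,255],[0,0.019,-0.027,0,0,0,255],[0,0.021,-0.025,0,0,0,255],[0,0.021,-0.025,0,0,0,255],[0,0.023,-0.023,0,0,0,255],[0,0.023,-0.023,0,0,0,255],[0,0.025,-0.02,0,0,0,255],[0,0.025,-0.02,0,0,0,255],[0,0.027,-0.017,0,0,0,255],[0,0.027,-0.017,0,0,0,255],[0,0,0,0,0,0,255],[0,0,0,0,0,0,255],[0,0,0,0,0,0,255]],
])

```text
clock: 8.6
tcp_pos: [0.5387, -0.1473, 0.1916]
orientation: [0.003, 0.109, 0.994, -0.003]
wrist_force: [-5.2, -5.9, 14.1]
finger_gap: 0.0081
grip_force: 40.7
```

Run:
```python
from h import *
now()
S=cam('scene');T=cam('top')
a=[cv2.resize(cv2.cvtColor(c['pixels'],cv2.COLOR_RGB2BGR)[v:v+90,u:u+120],None,fx=3.3,fy=3.3,interpolation=cv2.INTER_CUBIC) for c,u,v in((S,190,175),(T,230,155))]
cv2.imwrite('pics/c.png',np.hstack(a))
```

```text
8.6 [ 0.5387 -0.1473  0.1916] [ 0.0027  0.1091  0.994  -0.0032] [-5.2 -5.9 14.1] 0.008073726825626583 40.71121573448181 [-0.41  0.29 -0.08  1.19 -0.   -0.19]
```

View pics/c.png

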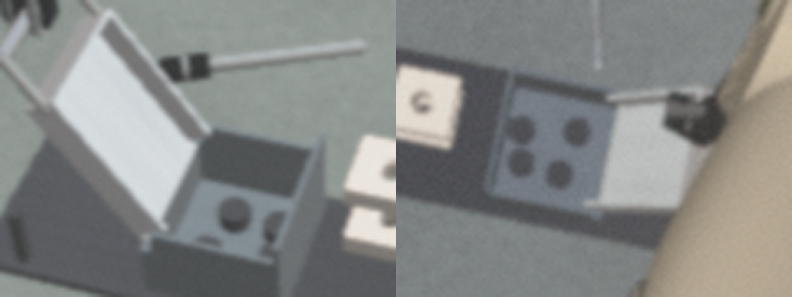

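All four slugs lie flat in the box, at right-panel (522,130), (577,130), (522,163) and (560,175), and the tray is tilted. A decoy rod now lies on its side at about scene (250–300,190), so I'll check on it later. Next I release the bar, rise and go to the holder.

Run:
```python
from h import *
p,Rm=now()
plan(p+[0,0,.07],Rm,[((.4225,.327,.262),0,16)],0)
```

```text
8.7 [ 0.5386 -0.1473  0.1916] [ 0.0027  0.1091  0.994  -0.0032] [-4.9 -6.3 14. ] 0.008232956372898639 40.71056663990021 [-0.41  0.29 -0.08  1.19 -0.   -0.19]
[[0.054,0.109,-0.001,0,0,0.0,0],[0.054,0.11,-0.001,0,0,0.0,0],[0.054,0.109,-0.001,0,0,0.0,0],[0.054,0.11,-0.001,0,0,0.0,0],[0.054,0.109,-0.001,0,0,0.0,0],[0.054,0.11,-0.001,0,0,0.0,0],[0.054,0.109,-0.001,0,0,0.0,0],[0.054,0.11,-0.001,0,0,0.0,0],[0.055,0.109,-0.002,0,0,0.0,0],[0.054,0.11,-0.001,0,0,0.0,0],[0.054,0.109,-0.001,0,0,0.0,0],[0.054,0.11,-0.001,0,0,0.0,0],[0.054,0.109,-0.001,0,0,0.0,0],[0.054,0.109,-0.001,0,0,0.0,0],[0.054,0.11,-0.001,0,0,0.0,0],[0.054,0.109,-0.001,0,0,0.0,0]] [0.4225 0.3269 0.262 ] yaw 167.5 toolx [-0.976  0.217 -0.006]
```

Call:
jog_arm([
  [[0,0,0,0,0,0,150],[0,0,0,0,0,0,150],[0,0,0,0,0,0,150],[0,0,-0.04,0,0,0,150],[0,0,-0.06,0,0,0,150],[0,0,-0.09,0,0,0,150],[0,0,-0.09,0,0,0,150],[0,0,0,0,0,0,0],[0,0,0,0,0,0,0]],
])

```text
clock: 9.6
tcp_pos: [0.538, -0.1445, 0.2579]
orientation: [0.0, 0.108, 0.994, -0.0]
wrist_force: [-0.1, -0.8, -0.4]
finger_gap: 0.0632
grip_force: 0.0
```

Run:
```python
from h import *
p,Rm=now()
plan(p,Rm,[((.4225,.327,.262),0,16)],0)
c=cam('scene','d.png')
```

```text
9.6 [ 0.538  -0.1445  0.2579] [ 5.000e-04  1.082e-01  9.941e-01 -1.000e-04] [-0.1 -0.8 -0.4] 0.06316850370917437 0.0 [-0.41  0.27  0.05  1.35  0.   -0.19]
[[0.054,0.109,-0.001,0,0,0.0,0],[0.053,0.109,-0.001,0,0,0.0,0],[0.054,0.109,-0.001,0,0,0.0,0],[0.053,0.109,-0.001,0,0,0.0,0],[0.054,0.108,-0.001,0,0,0.0,0],[0.053,0.109,-0.002,0,0,0.0,0],[0.054,0.109,-0.001,0,0,0.0,0],[0.054,0.109,-0.001,0,0,0.0,0],[0.053,0.109,-0.001,0,0,0.0,0],[0.054,0.109,-0.001,0,0,0.0,0],[0.053,0.109,-0.001,0,0,0.0,0],[0.054,0.109,-0.001,0,0,0.0,0],[0.053,0.109,-0.001,0,0,0.0,0],[0.054,0.108,-0.001,0,0,0.0,0],[0.053,0.109,-0.001,0,0,0.0,0],[0.054,0.109,-0.002,0,0,0.0,0]] [0.4225 0.3269 0.2621] yaw 167.6 toolx [-0.977  0.215 -0.001]
```

View pics/d.png

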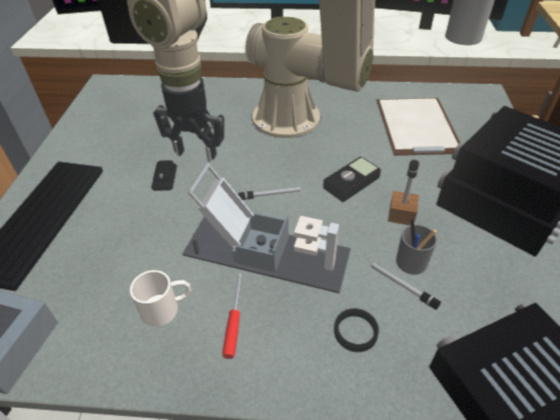

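Both free-standing decoys have toppled on their own, to (270,192) and (405,285), and they are out of the way. The tray stays tilted and the target rod is still upright at (411,168).

Call:
jog_arm([
  [[0.054,0.109,-0.001,0,0,0,0],[0.053,0.109,-0.001,0,0,0,0],[0.054,0.109,-0.001,0,0,0,0],[0.053,0.109,-0.001,0,0,0,0],[0.054,0.108,-0.001,0,0,0,0],[0.053,0.109,-0.002,0,0,0,0],[0.054,0.109,-0.001,0,0,0,0],[0.054,0.109,-0.001,0,0,0,0],[0.053,0.109,-0.001,0,0,0,0],[0.054,0.109,-0.001,0,0,0,0],[0.053,0.109,-0.001,0,0,0,0],[0.054,0.109,-0.001,0,0,0,0],[0.053,0.109,-0.001,0,0,0,0],[0.054,0.108,-0.001,0,0,0,0],[0.053,0.109,-0.001,0,0,0,0],[0.054,0.109,-0.002,0,0,0,0],[0,0,0,0,0,0,0],[0,0,0,0,0,0,0]],
])

```text
clock: 11.45
tcp_pos: [0.4214, 0.327, 0.2607]
orientation: [-0.001, 0.108, 0.994, -0.001]
wrist_force: [0.3, -0.5, 0.2]
finger_gap: 0.0852
grip_force: 0.0
```

Run:
```python
from h import *
p,Rm=now()
d=Rm.T@(np.array([.4225,.327,.136])-p);print((d/.25).round(3))
```

```text
11.45 [0.4214 0.327  0.2607] [-9.000e-04  1.075e-01  9.942e-01 -9.000e-04] [ 0.3 -0.5  0.2] 0.0851841964113743 0.0 [ 0.51  0.23  0.    1.35 -0.    0.73]
[-0.005  0.002  0.499]
```

Call:
jog_arm([
  [[0,0,0.05,0,0,0,0],[0,0,0.08,0,0,0,0],[0,0,0.09,0,0,0,0],[0,0,0.09,0,0,0,0],[0,0,0.09,0,0,0,0],[-0.003,0.002,0.07,0,0,0,0],[0,0,0.03,0,0,0,0],[0,0,0,0,0,0,0],[0,0,0,0,0,0,130],[0,0,0,0,0,0,160],[0,0,0,0,0,0,180],[0,0,0,0,0,0,200],[0,0,0,0,0,0,255],[0,0,0,0,0,0,255],[0,0,0,0,0,0,255],[0,0,0,0,0,0,255]],
], force=40)

```text
clock: 13.05
tcp_pos: [0.4235, 0.3273, 0.1376]
orientation: [0.001, 0.108, 0.994, 0.0]
wrist_force: [-0.1, -1.4, 6.2]
finger_gap: 0.0209
grip_force: 39.0
```

Call:
jog_arm([
  [[0,0,-0.03,0,0,0,255],[0,0,-0.06,0,0,0,255],[0,0,-0.08,0,0,0,255],[0,0,-0.09,0,0,0,255],[0,0,-0.1,0,0,0,255],[0,0,-0.1,0,0,0,255],[0,0,-0.1,0,0,0,255],[0,0,-0.08,0,0,0,255],[0,0,-0.05,0,0,0,255],[0,0,0,0,0,0,255],[0,0,0,0,0,0,255]],
], force=60)

```text
clock: 14.15
tcp_pos: [0.423, 0.3273, 0.309]
orientation: [-0.0, 0.108, 0.994, -0.0]
wrist_force: [0.2, -0.0, -1.8]
finger_gap: 0.0206
grip_force: 58.7
```

Run:
```python
from h import *
p,Rm=now()
print('foot if straight',p+Rm@[0,0,-.019+.150])
plan(p,Rm,[((.590,.093,p[2]),0,14)],255)
```

```text
14.15 [0.423  0.3273 0.309 ] [-2.000e-04  1.083e-01  9.941e-01 -1.000e-04] [ 0.2 -0.  -1.8] 0.02059254949630262 58.65352392196655 [0.51 0.23 0.12 1.46 0.   0.73]
foot if straight [0.4228941  0.3272358  0.17801427]
[[-0.061,-0.055,0.0,0,0,0.0,255],[-0.061,-0.055,0.0,0,0,0.0,255],[-0.061,-0.055,0.0,0,0,0.0,255],[-0.061,-0.055,0.0,0,0,0.0,255],[-0.061,-0.055,0.0,0,0,0.0,255],[-0.061,-0.055,0.0,0,0,0.0,255],[-0.061,-0.056,0.0,0,0,0.0,255],[-0.061,-0.055,0.0,0,0,0.0,255],[-0.061,-0.055,0.0,0,0,0.0,255],[-0.061,-0.055,0.0,0,0,0.0,255],[-0.061,-0.055,0.0,0,0,0.0,255],[-0.061,-0.055,0.0,0,0,0.0,255],[-0.061,-0.055,0.0,0,0,0.0,255],[-0.061,-0.055,0.0,0,0,0.0,255]] [0.5899 0.093  0.309 ] yaw 167.6 toolx [-0.977  0.215  0.   ]
```

Call:
jog_arm([
  [[-0.061,-0.055,0,0,0,0,255],[-0.061,-0.055,0,0,0,0,255],[-0.061,-0.055,0,0,0,0,255],[-0.061,-0.055,0,0,0,0,255],[-0.061,-0.055,0,0,0,0,255],[-0.061,-0.055,0,0,0,0,255],[-0.061,-0.056,0,0,0,0,255],[-0.061,-0.055,0,0,0,0,255],[-0.061,-0.055,0,0,0,0,255],[-0.061,-0.055,0,0,0,0,255],[-0.061,-0.055,0,0,0,0,255],[-0.061,-0.055,0,0,0,0,255],[-0.061,-0.055,0,0,0,0,255],[-0.061,-0.055,0,0,0,0,255],[0,0,0.06,0,0,0,255],[0,0,0.06,0,0,0,255],[0,0,0.04,0,0,0,255],[0,0,0,0,0,0,255],[0,0,0,0,0,0,255]],
])

```text
clock: 16.05
tcp_pos: [0.5899, 0.0931, 0.2694]
orientation: [-0.0, 0.108, 0.994, -0.0]
wrist_force: [0.2, -0.2, -0.9]
finger_gap: 0.0207
grip_force: 58.8
```

Run:
```python
from h import *
p,Rm=now()
S=cam('scene');T=cam('top')
f=p+Rm@[0,0,.131];k=p+Rm@[0,0,-.019]
print('foot',f,proj(S,f),proj(T,f),'knob',proj(S,k),proj(T,k),'hole',proj(S,(.590,.093,.125)))
a=[]
for c,u,v in((S,280,160),(T,205,150)):
    im=cv2.cvtColor(c['pixels'],cv2.COLOR_RGB2BGR)[v:v+85,u:u+56]
    im=cv2.resize(im,None,fx=7,fy=7,interpolation=cv2.INTER_NEAREST)
    for i in range(0,56,10):cv2.line(im,(i*7,0),(i*7,6),(0,0,255),2)
    for i in range(0,85,10):cv2.line(im,(0,i*7),(6,i*7),(0,0,255),2)
    for P,col in((f,(0,255,0)),(k,(255,0,0))):
        q=proj(c,P);cv2.circle(im,(int((q[0]-u+.5)*7),int((q[1]-v+.5)*7)),2,col,-1)
    a.append(im)
cv2.imwrite('pics/e.png',np.hstack(a))
```

```text
16.05 [0.5899 0.0931 0.2694] [-4.000e-04  1.082e-01  9.941e-01 -1.000e-04] [ 0.2 -0.2 -0.9] 0.020747696133072053 58.755138516426086 [ 0.02  0.35  0.19  1.41 -0.    0.24]
foot [0.58978096 0.09308216 0.13838277] [309.45470551 220.77168001] [237.1436877  183.90664095] knob [311.84512157 166.70475505] [232.88266997 170.49969922] hole [309.2254869  225.09574095]
```

View pics/e.png

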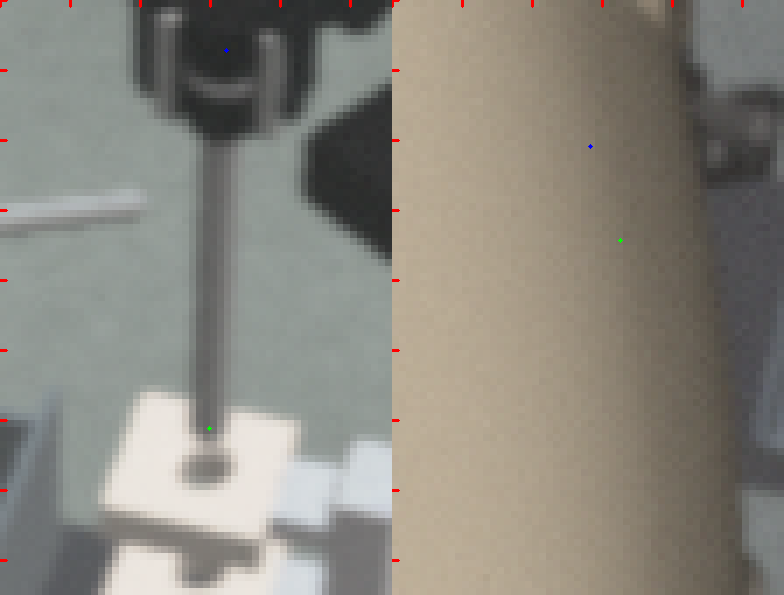

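The rod is straight in the gripper, with its foot at left-panel (206,~430) above the mouth at (206,468). Relative to that, the hole looks about 2–3 mm further in +x, so I'll shift 2 mm and descend gently, watching the forces.

Call:
jog_arm([
  [[-0.008,0.002,0,0,0,0,255],[0,0,0.02,0,0,0,255],[0,0,0.02,0,0,0,255],[0,0,0.014,0,0,0,255],[0,0,0.01,0,0,0,255],[0,0,0,0,0,0,255]],
])

```text
clock: 16.75
tcp_pos: [0.5917, 0.0928, 0.2528]
orientation: [-0.001, 0.108, 0.994, -0.0]
wrist_force: [-0.2, -1.0, -2.0]
finger_gap: 0.0203
grip_force: 58.8
```

Call:
jog_arm([
  [[0,0,0.01,0,0,0,255],[0,0,0.01,0,0,0,255],[0,0,0.01,0,0,0,255],[0,0,0,0,0,0,255]],
])

```text
clock: 17.15
tcp_pos: [0.5919, 0.0928, 0.2456]
orientation: [-0.0, 0.108, 0.994, -0.0]
wrist_force: [-0.4, -2.2, -2.3]
finger_gap: 0.0206
grip_force: 58.7
```

Call:
jog_arm([
  [[0,-0.003,0.01,0,0,0,255],[0,0,0.015,0,0,0,255],[0,0,0.015,0,0,0,255],[0,0,0.015,0,0,0,255],[0,0,0,0,0,0,255]],
])

```text
clock: 17.65
tcp_pos: [0.5917, 0.0925, 0.2314]
orientation: [-0.001, 0.108, 0.994, 0.0]
wrist_force: [-1.5, -0.3, -1.8]
finger_gap: 0.0207
grip_force: 58.8
```

Call:
jog_arm([
  [[0.002,0,0.015,0,0,0,255],[0,0,0.02,0,0,0,255],[0,0,0.02,0,0,0,255],[0,0,0.02,0,0,0,255],[0,0,0.015,0,0,0,255],[0,0,0.01,0,0,0,255],[0,0,0,0,0,0,255]],
])

```text
clock: 18.35
tcp_pos: [0.5913, 0.0925, 0.2067]
orientation: [-0.0, 0.108, 0.994, -0.0]
wrist_force: [-0.9, -0.6, -1.4]
finger_gap: 0.0204
grip_force: 58.8
```

Call:
jog_arm([
  [[0.001,-0.001,0.01,0,0,0,255],[0,0,0.015,0,0,0,255],[0,0,0.02,0,0,0,255],[0,0,0.02,0,0,0,255],[0,0,0,0,0,0,255]],
])

```text
clock: 18.85
tcp_pos: [0.5908, 0.0924, 0.1899]
orientation: [-0.001, 0.108, 0.994, 0.0]
wrist_force: [-0.4, 0.2, -0.9]
finger_gap: 0.0208
grip_force: 58.8
```

Call:
jog_arm([
  [[0,0,0.02,0,0,0,255],[0,0,0.025,0,0,0,255],[0,0,0.025,0,0,0,255],[0,0,0.024,0,0,0,255],[0,0,0,0,0,0,255],[0,0,0,0,0,0,255]],
])

```text
clock: 19.45
tcp_pos: [0.5909, 0.0923, 0.1671]
orientation: [-0.0, 0.108, 0.994, -0.0]
wrist_force: [-0.1, -0.9, -1.5]
finger_gap: 0.0209
grip_force: 58.8
```

Run:
```python
from h import *
p,Rm=now()
S=cam('scene')
im=cv2.cvtColor(S['pixels'],cv2.COLOR_RGB2BGR)[170:290,190:350]
cv2.imwrite('pics/f.png',cv2.resize(im,None,fx=5,fy=5,interpolation=cv2.INTER_CUBIC))
f=p+Rm@[0,0,.131];print(f,(proj(S,f)-[190,170])*5)
```

```text
19.45 [0.5909 0.0923 0.1671] [-5.000e-04  1.083e-01  9.941e-01 -1.000e-04] [-0.1 -0.9 -1.5] 0.020853628601954062 58.82571458816528 [ 0.02  0.38 -0.01  1.18 -0.    0.24]
[0.59072788 0.09224473 0.03607594] [588.63522147 407.92346183]
```

View pics/f.png

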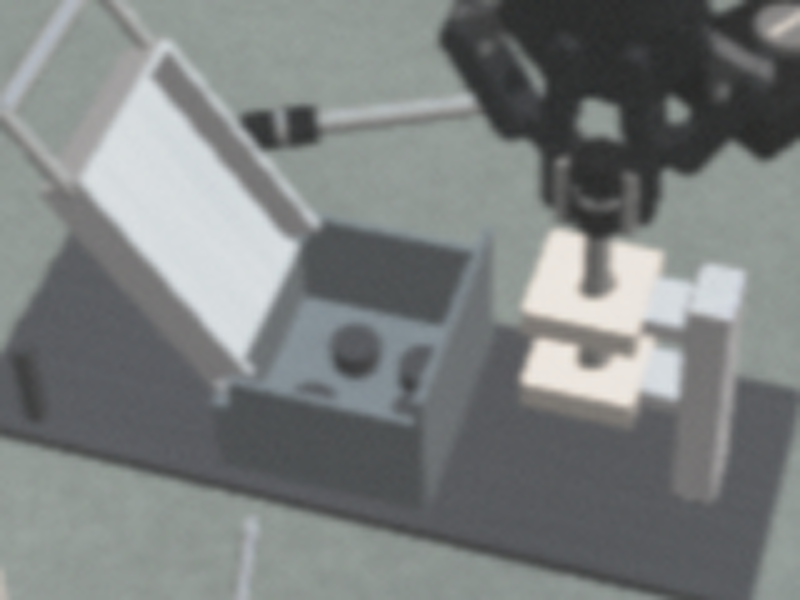

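The rod goes through the upper mouth at (598,285) and the lower one at (592,352), held upright at the knob. The slugs are in the box, and the foot is at about 36 mm, which is the middle of the gap.

```bash
python3 -c "
from workcell import ticket
print(ticket.hand_in())"
```

```text
the job is handed in; nothing more can be done
None
```

I handed the job in with all four slugs in the ballast box and the tray still tilted. The rod is held upright through both bushings, with its foot about 36 mm above the table, midway between the lower bushing and the base plate. The two look-alike rods toppled without my intending to touch them and lie on the desk.

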